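Clean the test contact and hold a sensor flask down in its sprung cradle

ROBOT

A 6-joint arm with a two-finger parallel gripper is mounted at the origin on the work surface. World frame = base frame: x ahead of the robot, y to its left, z up, the work surface at z = 0. Lengths are in m, angles in rad, forces in N, time in s.
With the tool pointing down it reaches from about 0.35 to 0.775 m from the base axis. Payload 7.3 kg.
Tool frame: the origin (TCP) lies between the finger pads; the fingertips stand 25 mm ahead of it and the grasp point (between the pads) lies 6 mm ahead of it; y points along the fingers, z is the direction in which the jaws open and shut, and the axes are right-handed (so a half turn about y gives the same grasp; the last joint's range is limited). The gripper opens to 92 mm and grips with 3 to 60 N. Pads are 19 mm wide; open, the fingers measure 130 mm over their backs; the gripper's body (75 mm by 190 mm) begins 47 mm behind the grasp point.
Start: joints at [1.003, 0.342, 1.524, -0, 1.275, -0.146], TCP at [0.215, 0.479, 0.252] pointing down, gripper open.
Joint ranges: [-2.53, 2.53], [-0.77, 2.02], [0.04, 2.7], [-1, 4.14], [0.28, 2.66], [-3.11, 3.11]. Speed limits (rad/s): [2.57, 2.57, 3.14, 3.14, 3.14, 3.14].

INTERFACE

Orientations are given as [roll, pitch, yaw] about the fixed x, y, z axes, in that order (R = Rz(yaw) Ry(pitch) Rx(roll)).
In Python, from cell import sensors, read_camera, hand_in gives the robot as it stands. The module is installed in compiled form; this text tells all that it offers.
- The arm moves only by the tool send_rows, never from a script. Its argument "motion" is a list that holds one entry, the list of rows, each a list of 4 numbers: the shift along the tool's x, y, z in m, then the turn about the tool's y in degrees. In form: [[[tx, ty, tz, twist], ...]]. A call has 1 to 8 rows; each row is the pose to reach, as a shift and turn from the pose measured when the call began, along the tool's axes at that moment; what a row does not reach only later rows make up. A row lasts 1/10 s, in which the tool goes at most 50 mm and 8.59 degrees, less where a joint would pass 70% of its speed; a pose out of reach is approached as far as the arm can. A call with a gripper value outside its range is refused whole. "gripper" is the opening, from 0 (shut) to 1 (fully open), set as the call begins (left out, the last holds). The fingers move at their own pace and stop on an object; "grip_force" is the grip in N (left out, the last holds). Time passes only in rows, so rows that repeat a pose let the fingers close. It gives the time, the measured TCP pose, the force and the opening at its end, in the units of the state.
- sensors.observe(): the state, without advancing time (a new reading comes with each control period).
- read_camera(name): name is "side" or "top" or "wrist"; returns a dict with "frame" (400x640x3 uint8, red, green, blue), "fx", "fy", "cx", "cy" (pixels), "distortion" ([k1, k2, p1, p2, k3] as OpenCV has them; the pictures are not rectified), "extrinsics" (4x4, takes a point from world to camera coordinates). Camera axes: x right, y up, looking along -z (the intrinsics and any distortion apply to the point x, -y, -z); pixel columns grow to the right and rows downward; lengths in m; the calibration is good to about 2 mm. A picture is of the moment at which its call begins. There is no depth.
- hand_in(): hands the job in, once; it reports no verdict.
The state is a dict: "time": time; "qpos": joint angles; "qvel": joint speeds; "joint_efforts": joint torques, N m; "tool_pos": TCP position; "tool_rot": TCP orientation; "contact_force": force on the tool from outside, world axes, zero at the start; "torque": the same for the moment, N m; "opening": finger opening in m.
Only numpy, scipy, OpenCV 4.12 (cv2) and the standard library are available. Lean on these libraries where they do the work, as an engineer would, in place of code of your own. Each camera call takes 0.05 s, during which the arm holds its last target.

TASK

The test contact in the blue dock has to be cleaned before a sensor flask is tested on it: take the red brush from its stand, dip its bristles right down into the white pot, touch them to the brass contact inside the orange ring, and hang the brush back upright in its stand. Then lift the round amber flask by its neck out of the black collar, set it upright in the orange sprung ring and press it down against the springs until its steel foot pushes on the brass contact. Finish while still gripping the flask and holding it pressed down there, and do not disturb the pot or the module, reel and jar standing nearby.

Things in the scene. Friction and masses are not known exactly. Their poses are not given: they have to be found in the camera images.
- dock: fixed test dock: round blue base plate 112 mm across and 12 mm thick, origin at the centre of its underside on the table, z up. Three steel posts (tops 54 mm above the table) stand 47 mm from its centre and guide the orange ring. Its place and yaw vary.
- contact: brass contact stud in the centre of the dock, 24 mm across, its flat top 22 mm above the table at rest (origin 22 mm below its top). It gives: its own spring pushes up with about 1.8 N at first touch and 1000 N/m more, and it sinks at most 4 mm, then stops hard.
- ring (a joint): slide of the orange ring, m: 0 = up at rest, grows as it is pressed straight down. Springs push up with 3.6 N at 0 and 450 N/m more; the flask's weight does not move it. With the flask seated upright its steel foot meets the brass contact at about 0.012; then both springs give until a hard stop at about 0.016 (about 17 N in all). 0.013 to 0.016 is a good hold.
- ring_seat (a point): centre of the orange ring's upper face, 46 mm above the table at rest; moves with the ring. The ring is 72 mm across, 10 mm thick, with a round opening 48 mm across; the brass contact lies 24 mm below this point and is reached from above through the opening.
- collar: fixed black storage collar that carries the flask at the start: 30 mm high, 80 mm across at the foot, opening 44 mm at the top. Origin at the centre of its underside.
- flask: loose round sensor flask, 0.11 to 0.22 kg: amber ball 64 mm across (centre at z = 33 mm), flat steel foot 16 mm across, straight white neck 26 mm across from z = 65 to 115 mm with a blue band. Origin at the centre of the foot's underside, z up the neck. Seated in the unpressed ring its origin is 12 mm below the ring's upper face and 12 mm above the brass contact.
- flask_neck (a point): point on the flask's axis 92 mm above its origin, where to grip the neck (from above, with the neck between the fingers).
- stand: fixed brush stand: upright aluminium tube, 38 mm outside, 22 mm bore, mouth 78 mm above the table, on a dark round foot 80 mm across. Origin at the centre of its underside.
- brush: loose cleaning brush, 28 to 46 g, hanging upright in the stand: origin at the centre of the bristle end (stiff bristles, 10 mm across), z up along the handle, 148 mm long. A black flange 34 mm across, its underside 68 mm above the origin, rests on the mouth of the stand; below it the brush is at most 12 mm thick. Hanging in the stand the origin is 10 mm above the table.
- brush_handle (a point): point on the brush's axis 118 mm above its origin, where to grip the red handle (14 mm in diameter, from 73 to 148 mm above the origin).
- pot: loose open white pot, 56 mm across, 36 mm high, wall 4 mm, with a green pad whose top is 8 mm above its underside. Origin at the centre of its underside. Dipped means bristle end inside it, less than 18 mm above its underside.
- module: bystander: black electronic module with a metal lid, 46 x 46 x 20 mm, origin under its centre. Leave it alone.
- reel: bystander: blue wire reel standing on its flange, 60 mm across, 40 mm high, origin under its centre. Leave it alone.
- jar: bystander: small closed jar, 48 mm across, 55 mm high, origin under its centre. Leave it alone.
Not all that is in view belongs to the job. What is shaped like the flask but purple is not meant.

How it is judged:
On the way, in this order (a step that is already met when the one before it is completed fails the run):
1. the bristle end is inside the pot, less than 18 mm above its underside (horizontal distance between brush and pot below 0.024 m and z of brush in the frame of pot below 0.018 m), for 0.1 s.
2. the brush's bristle end touches the brass contact (contact force between brush and contact above 0.2 N and horizontal distance between brush and contact below 0.016 m), for 0.05 s.
3. the brush hangs in its stand again, let go (horizontal distance between brush and stand below 0.01 m and z of brush in the frame of stand below 0.018 m and angle between brush's own z axis and vertical below 0.2 rad and contact force between the fingers and brush below 0.05 N), for 0.2 s.
At the end, for the whole second after the job is handed in: Flask still gripped (over 2 N), at rest, foot on the brass contact with over 1 N, ring over 9 mm down, within 6 mm of the dock's centre, within 0.15 rad of upright. Brush hanging in its stand: within 10 mm of the axis, at most 8 mm above rest, within 0.2 rad of upright (contact force between flask and contact above 1 N and value of joint ring above 0.009 m and horizontal distance between flask and contact below 0.006 m and angle between flask's own z axis and vertical below 0.15 rad and contact force between the fingers and flask above 2 N and linear speed of flask below 0.02 m/s and horizontal distance between brush and stand below 0.01 m and z of brush in the frame of stand below 0.018 m and angle between brush's own z axis and vertical below 0.2 rad); the arm keeps its last pose, push and grip.
It fails at once if pot pushed more than 25 mm or tipped over (distance of pot from where it was at the start of the episode above 0.025 m or angle between pot's own z axis and vertical above 0.5 rad).
It fails at once if module pushed more than 25 mm or tipped over (distance of module from where it was at the start of the episode above 0.025 m or angle between module's own z axis and vertical above 0.5 rad).
It fails at once if reel pushed more than 25 mm or tipped over (distance of reel from where it was at the start of the episode above 0.025 m or angle between reel's own z axis and vertical above 0.5 rad).
It fails at once if jar pushed more than 25 mm or tipped over (distance of jar from where it was at the start of the episode above 0.025 m or angle between jar's own z axis and vertical above 0.5 rad).
It also fails if it takes over 72 s, if anything falls off the work surface, if the arm or the gripper's body presses on something with over 40 N, if the wrist force passes 120 N, or if a joint passes its speed limit or range.

## Working session

There is one attempt and no reset: what is moved stays moved. The work goes in short steps, Python scripts to look and compute and a tool call to move; the robot and the scene stay as the last step left them, time stands still between calls to the robot, and variables do not carry over. Pictures are saved under pics/ and viewed, and the job is handed in when it is done.

Besides the shell and the picture viewer there is one more tool, called after "Request:" as name([rows], argument=value, ...), one row to a line, values as JSON. send_rows: Moves the arm, as the interface text tells. Its arguments: {"type":"object","properties":{"motion":{"type":"array"},"gripper":{"type":"number"},"grip_force":{"type":"number"}},"required":["motion"]}

```bash
mkdir -p pics; python3 - <<'E'
from cell import sensors, read_camera
import cv2, json, numpy as np
print(sensors.observe())
for n in ["side","top","wrist"]:
    c=read_camera(n)
    cv2.imwrite(f"pics/{n}0.png",c["frame"][:,:,::-1])
    print(n,c["fx"],c["fy"],c["cx"],c["cy"],c["distortion"],np.round(c["extrinsics"],4).tolist())
E
```

```text
{'time': 0.0, 'qpos': array([ 1.00296255e+00,  3.42698912e-01,  1.52503330e+00,  2.06866235e-05,
        1.27541409e+00, -1.45995410e-01]), 'qvel': array([ 0.00025853, -0.0006221 ,  0.00057992, -0.00026745,  0.0010737 ,
        0.00186776]), 'joint_efforts': array([ 7.29628246e-04, -4.31230009e+01, -2.44230956e+01,  7.18849059e-02,
        5.58155472e-02, -7.97741154e-05]), 'tool_pos': array([0.21472025, 0.47866529, 0.25105162]), 'tool_rot': array([-1.57233057e+00,  2.45591895e-04, -4.21844592e-01]), 'contact_force': array([ 0.83310693,  0.33688643, -0.56268298]), 'torque': array([ 0.02486759,  0.03927641, -0.01254263]), 'opening': 0.09183316429435102}
side 380.95262333722144 380.95262333722144 322.3166442056271 204.54845307984982 [0.0210357 0.        0.        0.        0.       ] [[0.9574, -0.2888, 0.0051, -0.5324], [0.1997, 0.6745, 0.7107, -0.1938], [-0.2087, -0.6794, 0.7035, -0.833], [0.0, 0.0, 0.0, 1.0]]
top 486.11483659145347 486.11483659145347 314.4150867013012 200.8785999553311 [0.01267503 0.         0.         0.         0.        ] [[-0.0131, -0.9999, 0.0041, 0.0164], [0.9902, -0.0124, 0.1389, -0.5719], [-0.1389, 0.0059, 0.9903, -1.3713], [0.0, 0.0, 0.0, 1.0]]
wrist 334.0591167366002 334.0591167366002 322.88878614817133 200.80415977256138 [0.01488305 0.         0.         0.         0.        ] [[0.4089, 0.9126, -0.0011, -0.5253], [-0.8843, 0.3959, -0.2478, 0.0296], [-0.2257, 0.1023, 0.9688, -0.3886], [0.0, 0.0, 0.0, 1.0]]
```

View pics/side0.png

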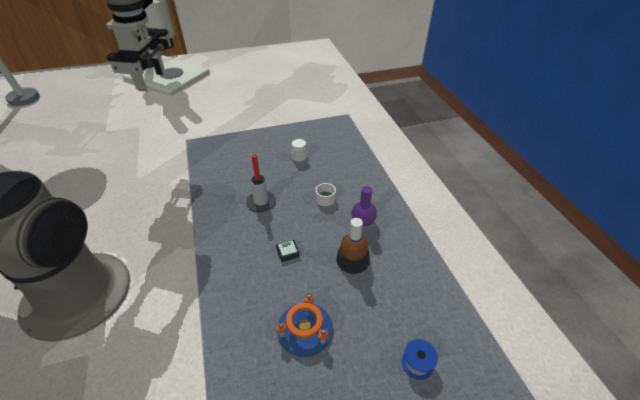

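View pics/top0.png

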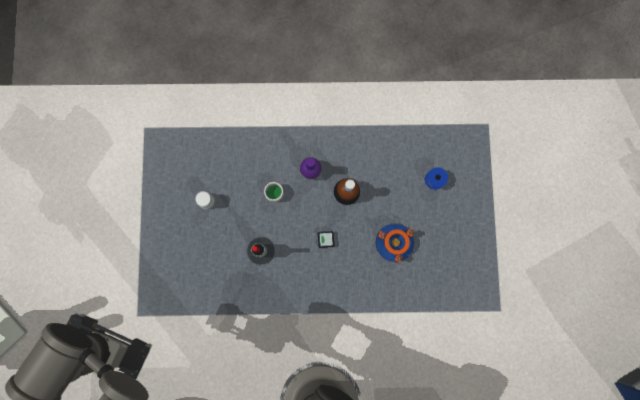

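View pics/wrist0.png

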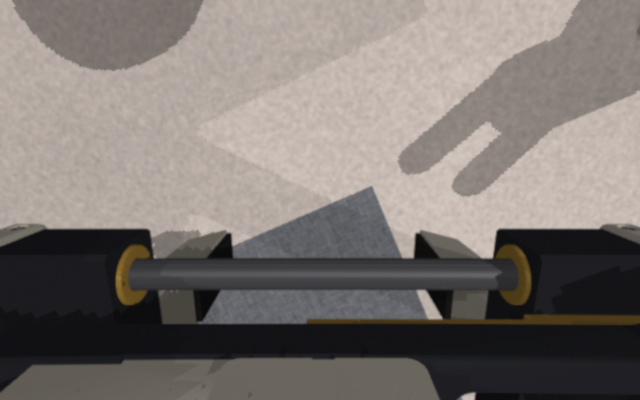

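Top view: the red brush and stand are at (260,250), and the pot with its green pad is at (274,191). The amber flask with its white neck is at (347,190), and the purple lookalike is at (311,168). The dock with the orange ring is at (396,242), the reel at (437,178), the module at (326,240), and a white jar at (205,200). The amber flask is the one meant; I'll confirm it in the crops.

```bash
cat > h.py <<'E'
import numpy as np, cv2
from cell import sensors, read_camera
def cam(n):
    c=read_camera(n); c["K"]=np.array([[c["fx"],0,c["cx"]],[0,c["fy"],c["cy"]],[0,0,1]]); c["D"]=np.array(c["distortion"]); return c
def ray(c,uv):
    p=cv2.undistortPoints(np.array([[uv]],float),c["K"],c["D"])[0,0]
    E=np.array(c["extrinsics"]);R=E[:3,:3];t=E[:3,3]
    return -R.T@t, R.T@np.array([p[0],-p[1],-1.0])
def onz(c,uv,z):
    o,d=ray(c,uv); return o+d*(z-o[2])/d[2]
def proj(c,X):
    E=np.array(c["extrinsics"]);p=(E[:3,:3]@np.asarray(X,float)+E[:3,3])*[1,-1,-1]
    return cv2.projectPoints(p.reshape(1,1,3),np.zeros(3),np.zeros(3),c["K"],c["D"])[0][0,0]
def crop(c,x0,y0,w,h,k,name):
    cv2.imwrite("pics/"+name,cv2.resize(c["frame"][y0:y0+h,x0:x0+w,::-1],None,fx=k,fy=k,interpolation=cv2.INTER_CUBIC))
E
python3 - <<'E'
from h import *
t=cam("top"); s=cam("side")
a=t["frame"][140:280,180:460,::-1]; cv2.imwrite("pics/t1a.png",cv2.resize(a[:, :140],None,fx=4,fy=4,interpolation=cv2.INTER_CUBIC));cv2.imwrite("pics/t1b.png",cv2.resize(a[:,140:],None,fx=4,fy=4,interpolation=cv2.INTER_CUBIC))
crop(s,240,130,150,140,4,"s1a.png"); crop(s,265,270,180,120,4,"s1b.png")
E
```

```text
(no output)
```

View pics/t1a.png

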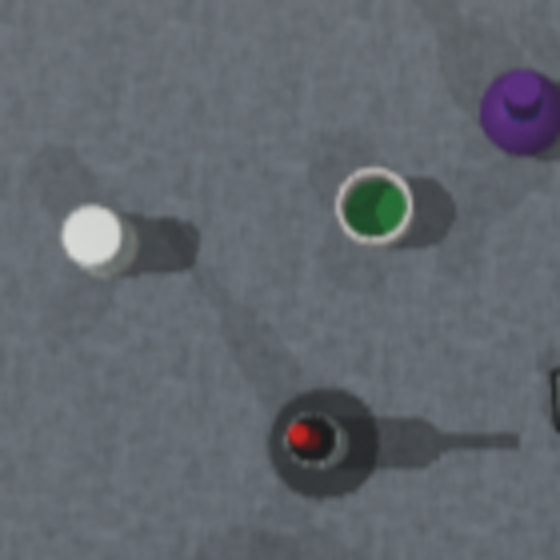

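View pics/t1b.png

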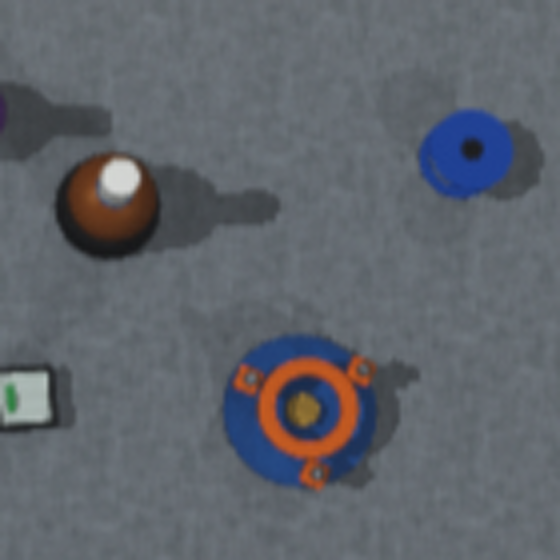

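View pics/s1a.png

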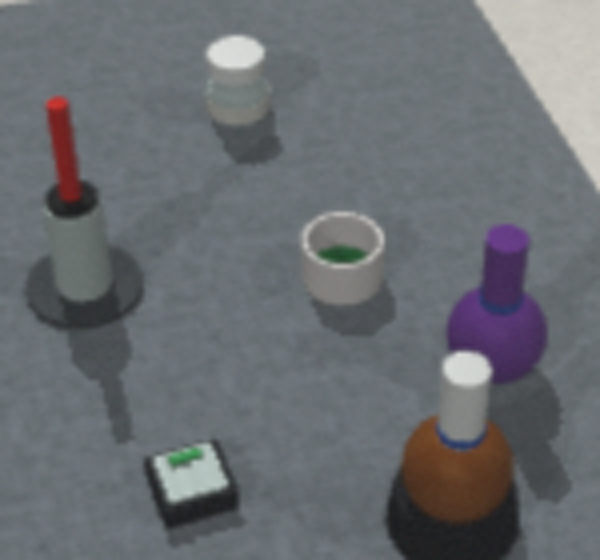

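View pics/s1b.png

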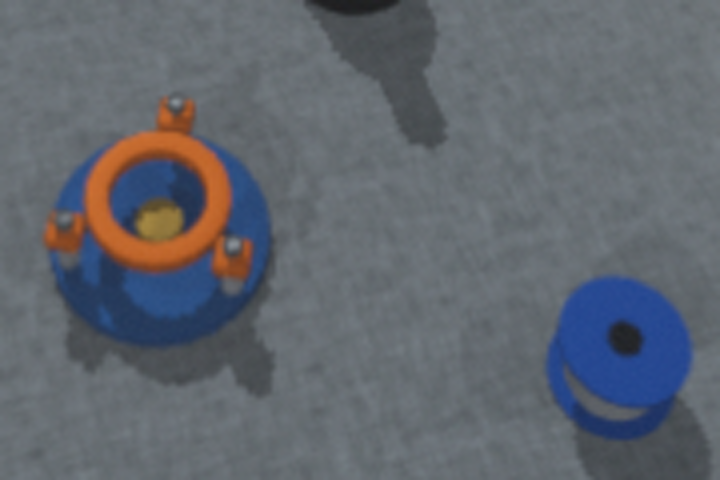

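Confirmed: in the side crop the amber flask in the black collar has a white neck and blue band at about (357,235). The purple one at about (364,210) is the decoy. Next I'll measure positions.

```bash
python3 - <<'E'
from h import *
t=cam("top"); s=cam("side")
T=lambda u,v:(180+u/4-.375,140+v/4-.375)
A=lambda u,v:(240+u/4-.375,130+v/4-.375)
B=lambda u,v:(265+u/4-.375,270+v/4-.375)
m=lambda *a:print(a[0],np.round(a[1],4))
m("brush top T",onz(t,T(301,434),.158)); m("brush top S",onz(s,A(58,104),.158))
m("foot T",onz(t,T(324,443),.005)); m("foot S",onz(s,A(85,286),.006)); m("mouth T",onz(t,T(315,440),.080)); m("mouth S",onz(s,A(73,198),.083))
m("pot T",onz(t,T(374,206),.036)); m("pot S",onz(s,A(342,242),.036))
m("flask T",onz(t,T(122+280,178),.135)); m("flask S",onz(s,A(467,368),.135))
m("collar/ball T",onz(t,T(108+280,206),.02))
m("purple T",onz(t,T(521,112),.053))
m("ring T",onz(t,T(308+280,408),.046)); m("ring S",onz(s,B(159,200),.046))
m("plate T",onz(t,T(300+280,411),.012)); m("plate S",onz(s,B(161,238),.012))
m("contact T",onz(t,T(304+280,408),.022));m("contact S",onz(s,B(160,221),.022))
for p in [(250,378),(362,369),(318,472)]: m("post T",onz(t,T(p[0]+280,p[1]),.054))
for p in [(65,219),(177,103),(234,243)]: m("post S",onz(s,B(*p),.054))
m("jar",onz(t,T(93,236),.055)); m("reel",onz(t,T(466+280,155),.04)); m("module",onz(s,A(192,472),.02))
E
```

```text
brush top T [0.4325 0.1673 0.158 ]
brush top S [0.4331 0.1689 0.158 ]
foot T [0.4325 0.1684 0.005 ]
foot S [0.4325 0.1667 0.006 ]
mouth T [0.4317 0.1668 0.08  ]
mouth S [0.4335 0.1684 0.083 ]
pot T [0.6029 0.1291 0.036 ]
pot S [0.6025 0.1283 0.036 ]
flask T [0.6059 0.1022 0.135 ]
flask S [ 0.6042 -0.0873  0.135 ]
collar/ball T [0.6054 0.1201 0.02  ]
purple T [0.6679 0.021  0.053 ]
ring T [ 0.4533 -0.0243  0.046 ]
ring S [ 0.4513 -0.226   0.046 ]
plate T [ 0.453  -0.0194  0.012 ]
plate S [ 0.4508 -0.2281  0.012 ]
contact T [ 0.4546 -0.0221  0.022 ]
contact S [ 0.4515 -0.2243  0.022 ]
post T [0.4747 0.0169 0.054 ]
post T [ 0.4801 -0.063   0.054 ]
post T [ 0.4076 -0.0304  0.054 ]
post S [ 0.4051 -0.227   0.054 ]
post S [ 0.4727 -0.1815  0.054 ]
post S [ 0.4785 -0.2616  0.054 ]
jar [0.5805 0.329  0.055 ]
reel [ 0.6366 -0.143   0.04  ]
module [ 0.4637 -0.022   0.02  ]
```

```bash
python3 - <<'E'
from h import *
t=cam("top"); s=cam("side")
T=lambda u,v:(320+u/4-.375,140+v/4-.375)
m=lambda *a:print(a[0],np.round(a[1],4))
m("flask T",onz(t,T(122,178),.135))
m("collar T",onz(t,T(108,206),.02))
m("ring T",onz(t,T(308,408),.046)); m("plate T",onz(t,T(300,411),.012)); m("contact T",onz(t,T(304,408),.022))
for p in [(250,378),(362,369),(318,472)]: m("post T",onz(t,T(*p),.054))
m("reel",onz(t,T(466,155),.04))
P=np.array([0.4546,-0.2248])
print(sensors.observe()["time"])
E
```

```text
flask T [ 0.6035 -0.0881  0.135 ]
collar T [ 0.6028 -0.0866  0.02  ]
ring T [ 0.4507 -0.2243  0.046 ]
plate T [ 0.4504 -0.2243  0.012 ]
contact T [ 0.4521 -0.2256  0.022 ]
post T [ 0.4721 -0.1824  0.054 ]
post T [ 0.4775 -0.2624  0.054 ]
post T [ 0.4051 -0.2283  0.054 ]
reel [ 0.634  -0.3475  0.04  ]
0.45
```

Request:
send_rows([
  [[0.03,0,-0.018,-2.5],[0.07,0,-0.042,-6],[0.12,0,-0.071,-10],[0.17,0,-0.101,-14],[0.22,0,-0.131,-18],[0.27,0,-0.161,-21],[0.305,0,-0.182,-24.2],[0.326,0,-0.1945,-24.2]],
], gripper=1.0, grip_force=25)

```text
time: 1.25
tool_pos: [0.4336, 0.1661, 0.2519]
tool_rot: [-1.571, -0.001, 0.002]
contact_force: [0.8, 0.7, 0.4]
opening: 0.0918
```

```bash
python3 - <<'E'
from h import *
c=cam("wrist"); print(proj(c,[.4327,.1677,.158]),proj(c,[.4327,.1677,.083]), np.round(c["extrinsics"],3).tolist())
print(sensors.observe()["tool_pos"])
cv2.imwrite("pics/w1.png",c["frame"][:,:,::-1])
E
```

```text
[323.04936982 212.58639893] [322.98211225 189.58239741] [[-0.002, 1.0, 0.0, -0.167], [-0.969, -0.002, -0.249, 0.45], [-0.249, -0.001, 0.969, -0.281], [0.0, 0.0, 0.0, 1.0]]
[0.4376557  0.16096799 0.25191066]
```

View pics/w1.png

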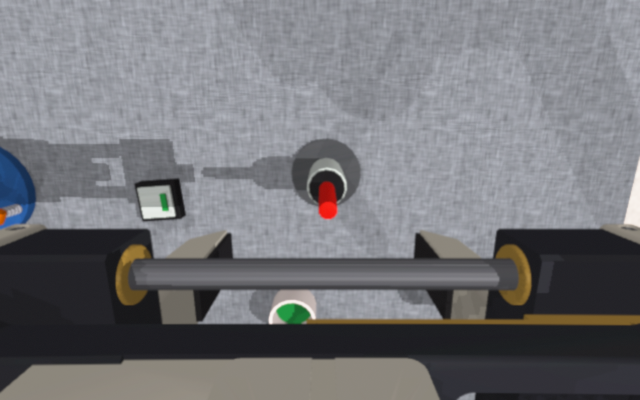

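Request:
send_rows([
  [[0,0,0,0],[0,0,0,0],[0,0,0,0]],
])

```text
time: 1.6
tool_pos: [0.437, 0.1619, 0.2519]
tool_rot: [-1.574, -0.003, -0.002]
contact_force: [-0.1, -0.3, -0.2]
opening: 0.0918
```

```bash
python3 - <<'E'
from h import *
print(sensors.observe()["tool_pos"],sensors.observe()["tool_rot"])
c=cam("wrist"); print(proj(c,[.4327,.1677,.158]),proj(c,[.4327,.1677,.083]))
print(sensors.observe()["tool_pos"])
f=c["frame"].astype(int); m=(f[:,:,0]>150)&(f[:,:,1]<60); ys,xs=np.nonzero(m); k=ys>ys.max()-10; print(xs[k].min(),xs[k].max(),ys.min(),ys.max())
E
```

```text
[0.43695711 0.16194723 0.25187503] [-1.57384396 -0.00311924 -0.00194686]
[329.40209994 207.77602478] [328.09234251 185.64394206]
[0.43686147 0.1621699  0.251908  ]
325 342 180 213
```

```bash
python3 - <<'E'
from h import *
c=cam("wrist");print(sensors.observe()["tool_pos"])
f=c["frame"].astype(int); m=(f[:,:,0]>110)&(f[:,:,1]<60)&(f[:,:,2]<70); ys,xs=np.nonzero(m); k=ys>ys.max()-10; print(xs[k].min(),xs[k].max(),ys.min(),ys.max())
a=np.linspace(0,2*np.pi,60)
for x,y in [(.4327,.1677),(.4307,.17),(.4327,.17)]:
    P=np.array([proj(c,[x+.007*np.cos(t),y+.007*np.sin(t),.158]) for t in a]); print(x,y,P.min(0),P.max(0))
crop(c,270,130,110,100,6,"w2.png")
E
```

```text
[0.43686994 0.16222256 0.2519632 ]
7 342 178 213
0.4327 0.1677 [319.12683644 198.21704966] [339.06493129 217.39932736]
0.4307 0.17 [322.39998299 195.42744519] [342.38237152 214.69259349]
0.4327 0.17 [322.40297498 198.21714345] [342.34262893 217.40009691]
```

View pics/w2.png

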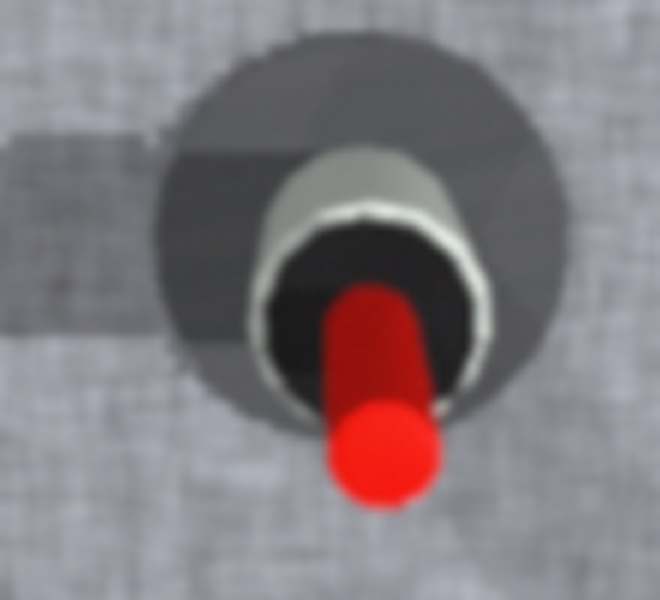

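The brush top disc spans x 324–343, y 196–215 in the wrist image. That puts the brush about 2 mm from the fixed-camera estimate, so I'll use the mean (0.4317, 0.1692).

Request:
send_rows([
  [[-0.005,0.01,0.007,0],[-0.005,0.03,0.007,0],[-0.005,0.055,0.007,0],[-0.005,0.08,0.007,0],[-0.005,0.1,0.007,0],[-0.005,0.113,0.007,0],[-0.005,0.118,0.007,0],[-0.005,0.118,0.007,0]],
])

```text
time: 2.5
tool_pos: [0.4313, 0.1695, 0.1332]
tool_rot: [-1.574, -0.002, 0.0]
contact_force: [0.7, 0.0, 0.1]
opening: 0.0915
```

```bash
python3 - <<'E'
from h import *
c=cam("wrist"); s=cam("side");o=sensors.observe();print(o["tool_pos"],o["tool_rot"])
crop(s,200,100,120,120,5,"s3.png")
E
```

```text
[0.43232675 0.16938222 0.13432776] [-1.57368839e+00 -4.12940639e-03 -2.63905451e-04]
```

View pics/s3.png

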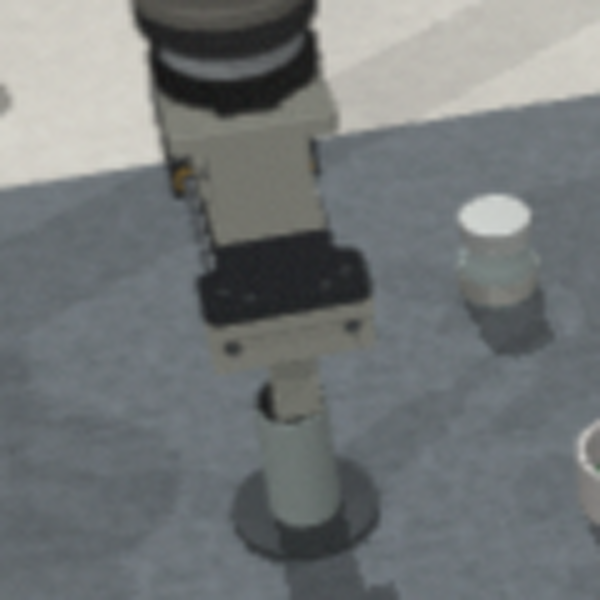

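Side view shows the fingers at about (259,178), above the stand mouth and straddling the brush. Closing.

Request:
send_rows([
  [[0,0,0,0],[0,0,0,0],[0,0,0,0],[0,0,0,0],[0,0,0,0],[0,0,0,0],[0,0,0,0],[0,0,0,0]],
], gripper=0.0, grip_force=25)

```text
time: 3.4
tool_pos: [0.4323, 0.1694, 0.1343]
tool_rot: [-1.574, -0.004, -0.0]
contact_force: [0.2, 0.3, 0.1]
opening: 0.0323
```

Request:
send_rows([
  [[0,0,0,0],[0,0,0,0],[0,0,0,0]],
])

```text
time: 3.7
tool_pos: [0.4323, 0.1694, 0.1343]
tool_rot: [-1.574, -0.004, -0.0]
contact_force: [-0.1, 0.5, -0.0]
opening: 0.0139
```

Request:
send_rows([
  [[0,0,0,0],[0,-0.005,0,0],[0,-0.02,0,0],[0,-0.04,0,0],[0,-0.06,0,0],[0,-0.08,0,0],[0,-0.09,0,0],[0,-0.09,0,0]],
])

```text
time: 4.5
tool_pos: [0.4326, 0.1698, 0.2255]
tool_rot: [-1.573, -0.007, -0.0]
contact_force: [0.0, 0.6, -0.6]
opening: 0.0136
```

Request:
send_rows([
  [[0,0,0,0],[0,0,0,0]],
])

```text
time: 4.7
tool_pos: [0.4321, 0.1697, 0.2247]
tool_rot: [-1.573, -0.005, -0.0]
contact_force: [0.2, 0.2, -1.2]
opening: 0.0131
```

```bash
python3 - <<'E'
from h import *
s=cam("side");t=cam("top");o=sensors.observe();print(o["tool_pos"],o["tool_rot"],o["opening"])
cv2.imwrite("pics/s4.png",s["frame"][:,:,::-1][60:360,150:450].repeat(2,0).repeat(2,1))
x,y,z=o["tool_pos"]; print("exp tip",proj(s,[x,y,z-.006-.118]),proj(t,[x,y,z-.124]))
E
```

```text
[0.43217943 0.16971311 0.22474532] [-1.57340199e+00 -5.20845473e-03 -2.41256418e-04] 0.013597011082264835
exp tip [256.46455534 173.59034233] [256.45808818 249.15446141]
```

View pics/s4.png

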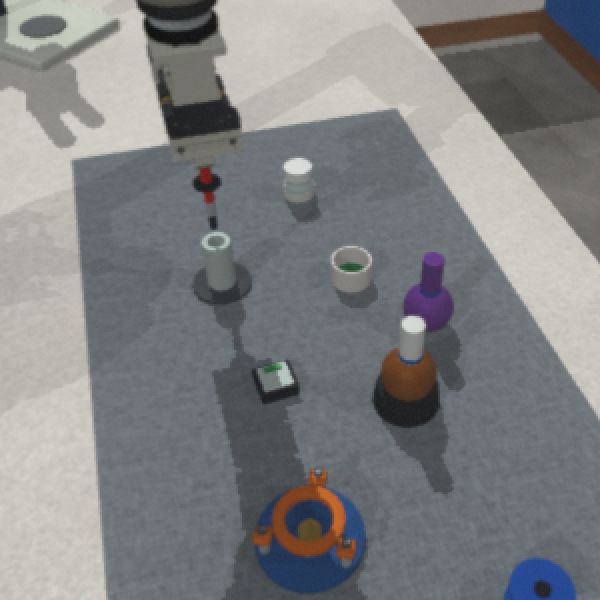

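Brush is out and hanging straight: bristle tip at (257,173), expected (256.5,173.6). To the pot.

Request:
send_rows([
  [[0.015,0,-0.004,0],[0.045,0,-0.011,0],[0.08,0,-0.019,0],[0.115,0,-0.027,0],[0.145,0,-0.034,0],[0.163,0,-0.038,0],[0.17,0,-0.04,0],[0.17,0,-0.04,0]],
])

```text
time: 5.6
tool_pos: [0.6022, 0.1294, 0.2247]
tool_rot: [-1.574, -0.004, -0.001]
contact_force: [-0.1, 0.7, -1.2]
opening: 0.0135
```

Request:
send_rows([
  [[0,0,0,0],[0,0,0,0],[0,0,0,0]],
])

```text
time: 5.9
tool_pos: [0.6016, 0.1297, 0.225]
tool_rot: [-1.573, -0.004, -0.0]
contact_force: [0.2, -0.4, -0.6]
opening: 0.0133
```

```bash
python3 - <<'E'
from h import *
s=cam("side");t=cam("top");o=sensors.observe();print(o["tool_pos"],o["tool_rot"],o["opening"])
crop(s,260,110,120,110,5,"s5.png")
x,y,z=o["tool_pos"]; print("exp tip",(proj(s,[x,y,z-.006-.118])-[260,110])*5,"at pot",(proj(s,[x,y,.036])-[260,110])*5)
E
```

```text
[0.6018404  0.12964075 0.22503463] [-1.57348819e+00 -3.89121973e-03 -4.10180435e-04] 0.013689358362519388
exp tip [325.00144167 305.52275953] at pot [323.78492341 399.24036555]
```

View pics/s5.png

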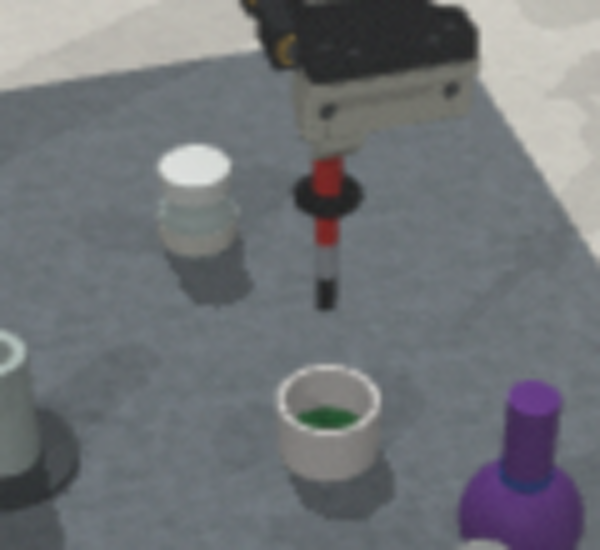

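Tip at crop (326,308) is above the pot rim centre at (329,400), so they're aligned. Dipping.

Request:
send_rows([
  [[0,0.012,0,0],[0,0.035,0,0],[0,0.06,0,0],[0,0.078,0,0],[0,0.086,0,0],[0,0.089,0,0],[0,0.089,0,0],[0,0.089,0,0]],
])

```text
time: 6.8
tool_pos: [0.6027, 0.1295, 0.137]
tool_rot: [-1.573, -0.006, -0.0]
contact_force: [-0.0, 0.3, -0.0]
opening: 0.0132
```

Request:
send_rows([
  [[0,0,0,0],[0,0,0,0],[0,0,0,0]],
])

```text
time: 7.1
tool_pos: [0.6029, 0.1295, 0.1375]
tool_rot: [-1.573, -0.007, -0.0]
contact_force: [-0.0, 0.1, 0.1]
opening: 0.0134
```

```bash
python3 - <<'E'
from h import *
s=cam("side");o=sensors.observe();print(o["tool_pos"],o["contact_force"])
crop(s,260,110,120,110,5,"s6.png")
E
```

```text
[0.60285135 0.12950533 0.13733399] [ 0.07491116 -0.67920103 -0.04807577]
```

View pics/s6.png

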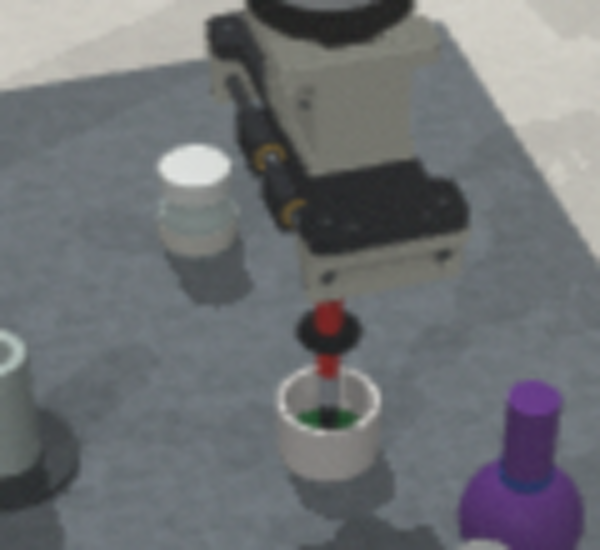

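Bristles are inside the pot, at z of about 13 mm. I'll go 3 mm deeper for margin, then lift out.

Request:
send_rows([
  [[0,0.002,0,0],[0,0.003,0,0],[0,0.003,0,0],[0,0.003,0,0]],
])

```text
time: 7.55
tool_pos: [0.6029, 0.1295, 0.1343]
tool_rot: [-1.573, -0.006, -0.0]
contact_force: [-0.8, -0.5, -1.0]
opening: 0.0135
```

Request:
send_rows([
  [[0,-0.01,0,0],[0,-0.03,0,0],[0,-0.055,0,0],[0,-0.075,0,0],[0,-0.088,0,0],[0,-0.092,0,0],[0,-0.092,0,0]],
])

```text
time: 8.25
tool_pos: [0.6023, 0.1297, 0.2266]
tool_rot: [-1.573, -0.007, -0.0]
contact_force: [0.6, 0.5, -0.8]
opening: 0.0133
```

```bash
python3 - <<'E'
from h import *
t=cam("top");o=sensors.observe();print(o["tool_pos"],o["tool_rot"],o["contact_force"])
E
```

```text
[0.60198507 0.12967214 0.22567947] [-1.57333172e+00 -5.17116993e-03 -3.64913292e-04] [ 0.09886232 -0.77620535 -0.72738943]
```

Request:
send_rows([
  [[-0.006,0,-0.015,0],[-0.02,0,-0.045,0],[-0.036,0,-0.085,0],[-0.053,0,-0.125,0],[-0.07,0,-0.165,0],[-0.088,0,-0.205,0],[-0.105,0,-0.245,0],[-0.12,0,-0.28,0]],
])

```text
time: 9.1
tool_pos: [0.4796, -0.1524, 0.2249]
tool_rot: [-1.573, -0.003, -0.001]
contact_force: [0.5, -0.3, -0.3]
opening: 0.0132
```

```bash
python3 - <<'E'
from h import *
t=cam("top");o=sensors.observe();print(o["tool_pos"],o["tool_rot"],o["contact_force"])
print(np.array([.451,-.2245])-o["tool_pos"][:2])
E
```

```text
[ 0.47805933 -0.15670739  0.22488462] [-1.57584474 -0.00194753 -0.00353091] [ 0.91846775 -4.09190722 -0.63910746]
[-0.02705933 -0.06779261]
```

Request:
send_rows([
  [[-0.005,0,-0.012,0],[-0.013,0,-0.035,0],[-0.021,0,-0.055,0],[-0.026,0,-0.065,0],[-0.027,0,-0.068,0],[-0.027,0,-0.068,0],[-0.027,0,-0.068,0]],
])

```text
time: 9.85
tool_pos: [0.4509, -0.2239, 0.225]
tool_rot: [-1.575, -0.002, -0.003]
contact_force: [0.8, 0.0, -0.1]
opening: 0.0136
```

```bash
python3 - <<'E'
from h import *
t=cam("top");s=cam("side");o=sensors.observe();print(o["tool_pos"],o["tool_rot"],o["contact_force"])
x,y,z=o["tool_pos"]
crop(s,250,230,120,120,5,"s7.png");w=cam("wrist");cv2.imwrite("pics/w7.png",w["frame"][:,:,::-1])
print("exp tip",(proj(s,[x,y,z-.124])-[250,230])*5,"at contact",(proj(s,[x,y,.022])-[250,230])*5)
E
```

```text
[ 0.45104761 -0.22386143  0.22513115] [-1.57559959 -0.00186673 -0.00248915] [-0.68657933  0.15865233 -0.31780209]
exp tip [265.63508385 368.32551701] at contact [271.60223348 473.64870759]
```

View pics/s7.png

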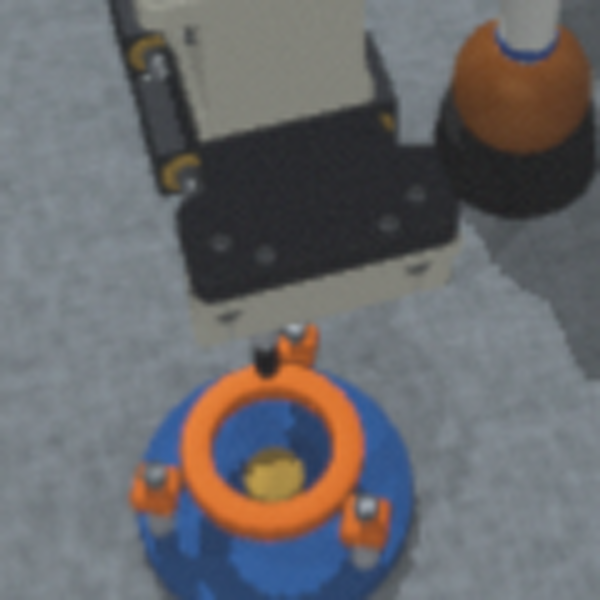

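View pics/w7.png

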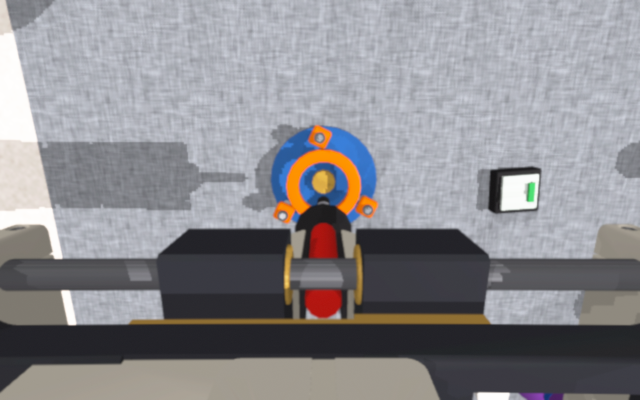

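Tip is centred over the brass contact (side crop contact at (273,475), expected (272,474)). Descending.

Request:
send_rows([
  [[0,0.01,0,0],[0,0.03,0,0],[0,0.052,0,0],[0,0.067,0,0],[0,0.074,0,0],[0,0.076,0,0],[0,0.076,0,0],[0,0.076,0,0]],
])

```text
time: 10.8
tool_pos: [0.4516, -0.2245, 0.1498]
tool_rot: [-1.577, -0.003, -0.002]
contact_force: [0.5, 0.3, -0.5]
opening: 0.0138
```

Request:
send_rows([
  [[0,0.001,0,0],[0,0.002,0,0],[0,0.003,0,0],[0,0.004,0,0],[0,0.004,0,0],[0,0.004,0,0]],
])

```text
time: 11.4
tool_pos: [0.4517, -0.2246, 0.146]
tool_rot: [-1.577, -0.003, -0.002]
contact_force: [-0.8, -0.1, 2.0]
opening: 0.0134
```

Request:
send_rows([
  [[0,0.001,0,0],[0,0.001,0,0],[0,0.001,0,0]],
])

```text
time: 11.7
tool_pos: [0.4517, -0.2246, 0.1451]
tool_rot: [-1.577, -0.003, -0.002]
contact_force: [-0.2, 0.7, 2.8]
opening: 0.0131
```

```bash
python3 - <<'E'
from h import *
s=cam("side");o=sensors.observe();print(o["tool_pos"],o["contact_force"])
crop(s,250,230,120,120,5,"s8.png")
E
```

```text
[ 0.45176881 -0.22460649  0.14507948] [-0.3434738   0.18284352  2.56970313]
```

View pics/s8.png

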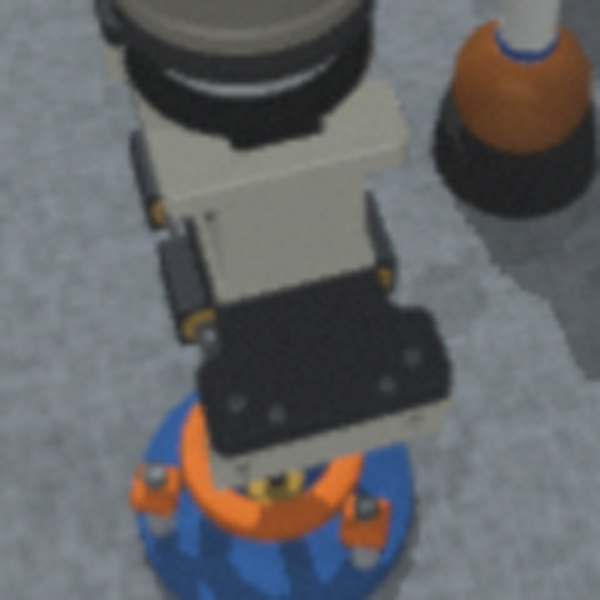

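Tip rests on the brass with about 2.7 N. Lifting and returning to the stand.

Request:
send_rows([
  [[0,-0.01,0,0],[0,-0.03,0,0],[0,-0.055,0,0],[0,-0.075,0,0],[0,-0.083,0,0],[0,-0.085,0,0],[0,-0.085,0,0]],
])

```text
time: 12.45
tool_pos: [0.4512, -0.2239, 0.2296]
tool_rot: [-1.576, -0.003, -0.002]
contact_force: [0.3, 1.0, -0.8]
opening: 0.0136
```

Request:
send_rows([
  [[-0.001,0,0.015,0],[-0.003,0,0.045,0],[-0.005,0,0.085,0],[-0.007,0,0.125,0],[-0.009,0,0.165,0],[-0.011,0,0.205,0],[-0.013,0,0.245,0],[-0.015,0,0.275,0]],
])

```text
time: 13.25
tool_pos: [0.4353, 0.054, 0.2272]
tool_rot: [-1.576, -0.001, -0.001]
contact_force: [1.2, 0.1, -0.1]
opening: 0.0135
```

```bash
python3 - <<'E'
from h import *
t=cam("top");o=sensors.observe();print(o["tool_pos"],o["tool_rot"],o["contact_force"])
print(np.array([.4323,.1694])-o["tool_pos"][:2])
E
```

```text
[0.43472938 0.05685975 0.22717435] [-1.57338092e+00 -1.64378583e-04 -1.02652246e-04] [-1.81461391  2.19729065 -0.39556885]
[-0.00242938  0.11254025]
```

Request:
send_rows([
  [[-0.0005,0,0.02,0],[-0.001,0,0.05,0],[-0.002,0,0.08,0],[-0.0025,0,0.1,0],[-0.0025,0,0.11,0],[-0.0025,0,0.1125,0],[-0.0025,0,0.1125,0],[-0.0025,0,0.1125,0]],
])

```text
time: 14.1
tool_pos: [0.4322, 0.1686, 0.2267]
tool_rot: [-1.574, 0.0, -0.001]
contact_force: [0.4, 0.0, -0.5]
opening: 0.0137
```

Request:
send_rows([
  [[0,0,0,0],[0,0,0,0]],
])

```text
time: 14.3
tool_pos: [0.4323, 0.168, 0.2267]
tool_rot: [-1.574, 0.0, -0.002]
contact_force: [0.6, -0.4, -0.1]
opening: 0.0134
```

```bash
python3 - <<'E'
from h import *
s=cam("side");o=sensors.observe();print(o["tool_pos"],o["tool_rot"],o["contact_force"])
crop(s,210,110,100,110,6,"s9.png")
x,y,z=o["tool_pos"]
print("exp tip",(proj(s,[x,y,z-.124])-[210,110])*6,"mouth",(proj(s,[.4318,.169,.078])-[210,110])*6)
w=cam("wrist");cv2.imwrite("pics/w9.png",w["frame"][:,:,::-1])
E
```

```text
[0.43227939 0.16808875 0.22673719] [-1.57380851e+00  1.77385313e-04 -1.79968323e-03] [ 0.31024158 -0.64133536 -0.71104496]
exp tip [279.13265937 380.25808484] mouth [284.38630918 423.38157987]
```

View pics/s9.png

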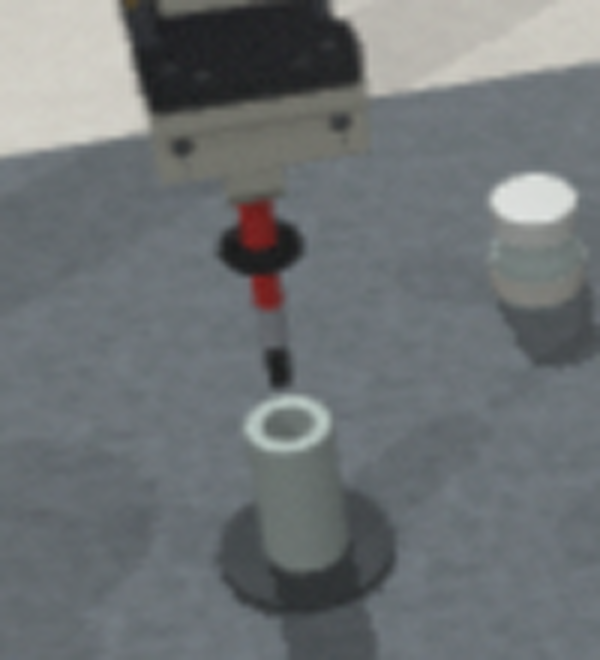

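View pics/w9.png

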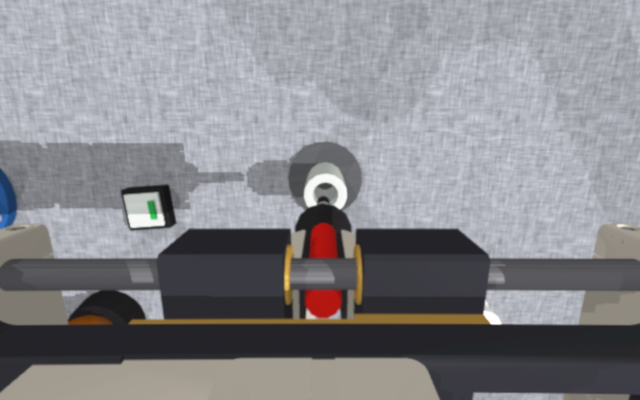

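Bore centre at crop (289,424), tip (278,383), expected tip-over-mouth offset 5 px, so I'll shift +1 mm in x and y and insert.

Request:
send_rows([
  [[0.001,0.0,0.0013,0],[0.001,0.005,0.0013,0],[0.001,0.02,0.0013,0],[0.001,0.035,0.0013,0],[0.001,0.05,0.0013,0],[0.001,0.06,0.0013,0],[0.001,0.065,0.0013,0],[0.001,0.065,0.0013,0]],
])

```text
time: 15.2
tool_pos: [0.433, 0.1693, 0.1612]
tool_rot: [-1.574, 0.001, -0.002]
contact_force: [-0.4, -0.5, -0.9]
opening: 0.0137
```

```bash
python3 - <<'E'
from h import *
s=cam("side");o=sensors.observe();print(o["tool_pos"],o["tool_rot"],o["contact_force"])
crop(s,210,110,100,110,6,"s10.png")
E
```

```text
[0.43338549 0.16934175 0.1617854 ] [-1.57378996e+00  2.39927892e-04 -1.61019678e-03] [-0.39497948 -0.90263356 -0.65339231]
```

View pics/s10.png

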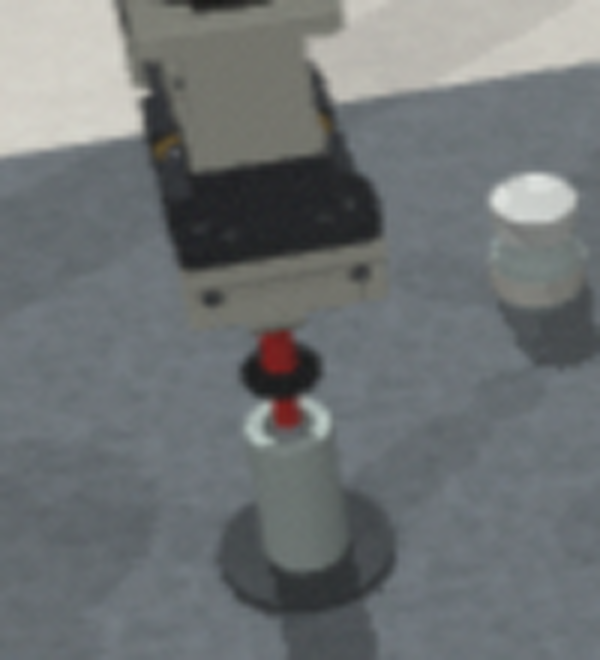

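Brush is inside the bore at (289,420), no side load. Continuing down 26.5 mm.

Request:
send_rows([
  [[0,0.005,0,0],[0,0.013,0,0],[0,0.02,0,0],[0,0.025,0,0],[0,0.0265,0,0],[0,0.0265,0,0],[0,0.0265,0,0]],
])

```text
time: 15.95
tool_pos: [0.4335, 0.1693, 0.1354]
tool_rot: [-1.574, 0.0, -0.002]
contact_force: [-0.0, 0.3, -0.3]
opening: 0.0134
```

Request:
send_rows([
  [[0,0,0,0],[0,0,0,0],[0,0,0,0],[0,0,0,0],[0,0,0,0],[0,0,0,0],[0,0,0,0],[0,0,0,0]],
], gripper=1.0)

```text
time: 16.75
tool_pos: [0.4335, 0.1693, 0.1354]
tool_rot: [-1.574, -0.0, -0.002]
contact_force: [0.4, 0.5, -0.1]
opening: 0.073
```

```bash
python3 - <<'E'
from h import *
s=cam("side");o=sensors.observe();print(o["tool_pos"],o["tool_rot"],o["contact_force"],o["opening"])
crop(s,210,110,100,110,6,"s11.png")
E
```

```text
[0.43348315 0.16929186 0.13539745] [-1.57376392e+00  2.10061479e-05 -1.62952143e-03] [ 0.38089989  0.00884508 -0.16510354] 0.07666097199760576
```

View pics/s11.png

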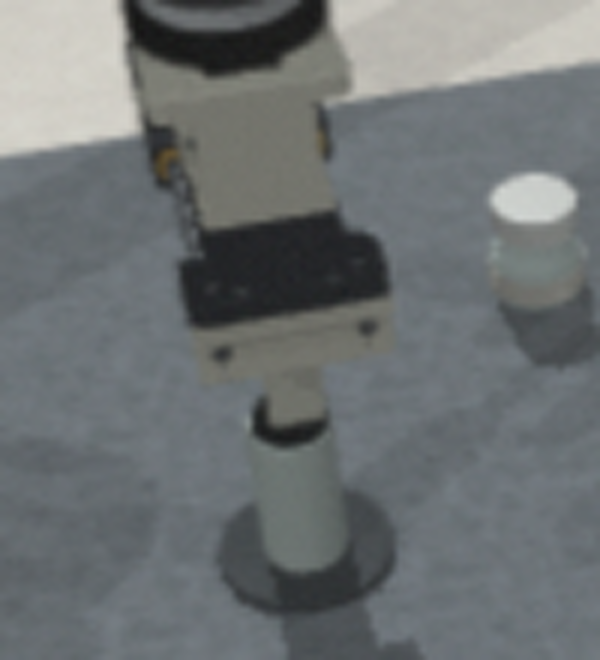

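Flange sits on the mouth. Raising straight up, then checking.

Request:
send_rows([
  [[0,0,0,0],[0,-0.01,0,0],[0,-0.03,0,0],[0,-0.055,0,0],[0,-0.075,0,0],[0,-0.088,0,0],[0,-0.09,0,0],[0,-0.09,0,0]],
])

```text
time: 17.6
tool_pos: [0.4335, 0.1696, 0.2258]
tool_rot: [-1.574, -0.001, -0.002]
contact_force: [0.6, 0.2, -0.4]
opening: 0.0912
```

```bash
python3 - <<'E'
from h import *
s=cam("side");o=sensors.observe();print(o["tool_pos"],o["tool_rot"],o["contact_force"],o["opening"])
crop(s,210,110,100,110,6,"s12.png")
print(np.array([.6038,-.0872])-o["tool_pos"][:2])
E
```

```text
[0.433234   0.1694862  0.22519036] [-1.57385411e+00  3.74498938e-04 -1.60384068e-03] [-0.56157415  0.13966687 -0.02534588] 0.09181686380432519
[ 0.170566  -0.2566862]
```

View pics/s12.png

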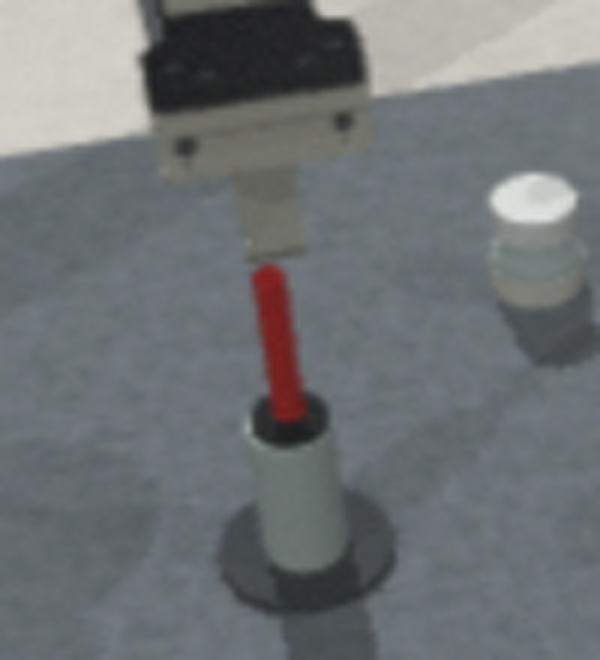

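Brush hangs upright again: flange on mouth at (258,179), handle top at (255,156). To the amber flask.

Request:
send_rows([
  [[0.012,0,-0.018,0],[0.036,0,-0.054,0],[0.063,0,-0.095,0],[0.09,0,-0.135,0],[0.117,0,-0.176,0],[0.144,0,-0.217,0],[0.162,0,-0.244,0],[0.17,0,-0.256,0]],
])

```text
time: 18.45
tool_pos: [0.6034, -0.0896, 0.224]
tool_rot: [-1.574, 0.003, -0.004]
contact_force: [0.0, 0.7, 0.4]
opening: 0.0912
```

Request:
send_rows([
  [[0,0,0,0],[0,0,0,0],[0,0,0,0]],
])

```text
time: 18.75
tool_pos: [0.6027, -0.088, 0.2239]
tool_rot: [-1.573, 0.004, -0.003]
contact_force: [-0.5, -0.8, 0.1]
opening: 0.0916
```

```bash
python3 - <<'E'
from h import *
o=sensors.observe();print(o["tool_pos"],o["tool_rot"])
w=cam("wrist");cv2.imwrite("pics/w13.png",w["frame"][:,:,::-1])
a=np.linspace(0,2*np.pi,60)
P=np.array([proj(w,[.6038+.013*np.cos(t),-.0872+.013*np.sin(t),.135]) for t in a]); print(P.min(0),P.max(0))
E
```

```text
[ 0.60270734 -0.08799846  0.22390335] [-1.57300903  0.00352216 -0.00295187]
[303.4560252  199.78860655] [341.03395669 235.73694053]
```

View pics/w13.png

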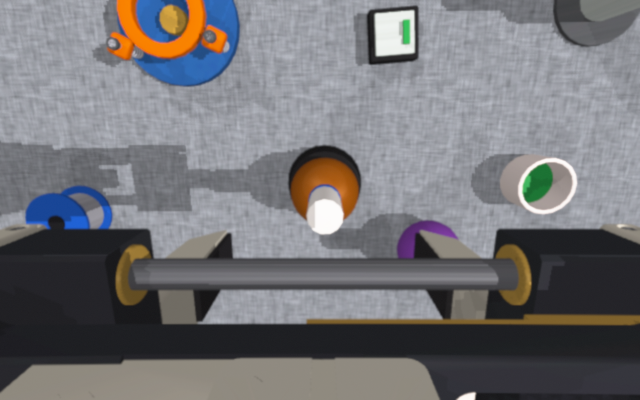

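White neck top disc is at about (325,216), spanning x 306–344, about 1.6 mm +y of the estimate. The purple one at (428,243) is clear of the fingers. Descending.

Request:
send_rows([
  [[0.001,0.005,0.0016,0],[0.001,0.025,0.0016,0],[0.001,0.05,0.0016,0],[0.001,0.075,0.0016,0],[0.001,0.095,0.0016,0],[0.001,0.104,0.0016,0],[0.001,0.106,0.0016,0],[0.001,0.106,0.0016,0]],
])

```text
time: 19.6
tool_pos: [0.6038, -0.0864, 0.1188]
tool_rot: [-1.573, 0.002, -0.002]
contact_force: [1.2, -0.4, -0.0]
opening: 0.0919
```

Request:
send_rows([
  [[0,0,0,0],[0,0,0,0],[0,0,0,0],[0,0,0,0],[0,0,0,0],[0,0,0,0],[0,0,0,0],[0,0,0,0]],
], gripper=0.0, grip_force=45)

```text
time: 20.4
tool_pos: [0.6038, -0.0864, 0.1187]
tool_rot: [-1.573, 0.002, -0.002]
contact_force: [0.0, 0.5, 0.2]
opening: 0.0324
```

Request:
send_rows([
  [[0,0,0,0],[0,0,0,0],[0,0,0,0]],
])

```text
time: 20.7
tool_pos: [0.6038, -0.0866, 0.1187]
tool_rot: [-1.574, 0.002, -0.002]
contact_force: [0.1, -2.6, 0.5]
opening: 0.0256
```

```bash
python3 - <<'E'
from h import *
o=sensors.observe();print(o["tool_pos"],o["tool_rot"],o["opening"],o["contact_force"])
s=cam("side");crop(s,300,170,130,110,5,"s14.png")
E
```

```text
[ 0.60384687 -0.0866111   0.11874969] [-1.57375834  0.00216298 -0.00231471] 0.025595028592151563 [ 0.14552893 -2.58462498  0.48114523]
```

View pics/s14.png

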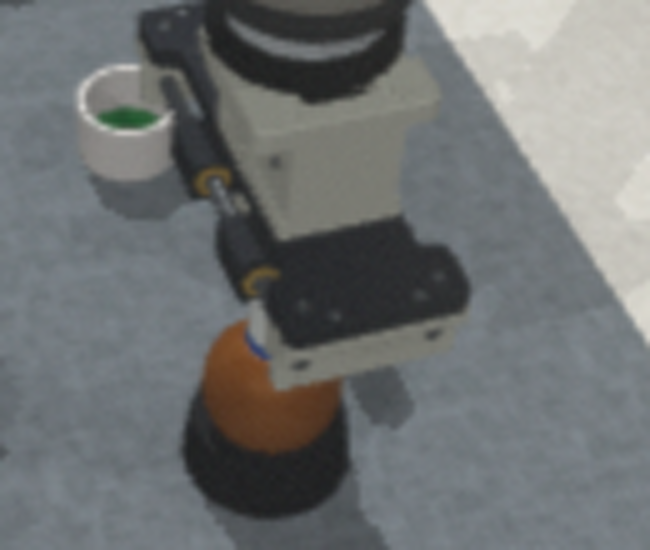

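Request:
send_rows([
  [[0,-0.004,0,0],[0,-0.015,0,0],[0,-0.03,0,0],[0,-0.05,0,0],[0,-0.065,0,0],[0,-0.073,0,0],[0,-0.075,0,0],[0,-0.075,0,0]],
])

```text
time: 21.55
tool_pos: [0.6039, -0.0863, 0.1937]
tool_rot: [-1.574, 0.002, -0.002]
contact_force: [0.2, 0.3, -2.6]
opening: 0.0252
```

```bash
python3 - <<'E'
from h import *
s=cam("side");t=cam("top")
o=sensors.observe();print(o["tool_pos"],o["tool_rot"],o["opening"],o["contact_force"])
crop(s,290,120,130,140,4,"s15.png")
x,y,z=o["tool_pos"]; print("exp foot",(proj(s,[x,y,z-.0985])-[290,120])*4,"ball",(proj(s,[x,y,z-.0655])-[290,120])*4)
print(np.array([.4511,-.2242])-[x,y])
E
```

```text
[ 0.60356289 -0.08623832  0.1928825 ] [-1.57326593  0.00376268 -0.00234749] 0.025170409978999067 [-0.08929966  0.10478626 -2.12041036]
exp foot [258.73017058 455.8429597 ] ball [262.74284284 415.11145935]
[-0.15246289 -0.13796168]
```

View pics/s15.png

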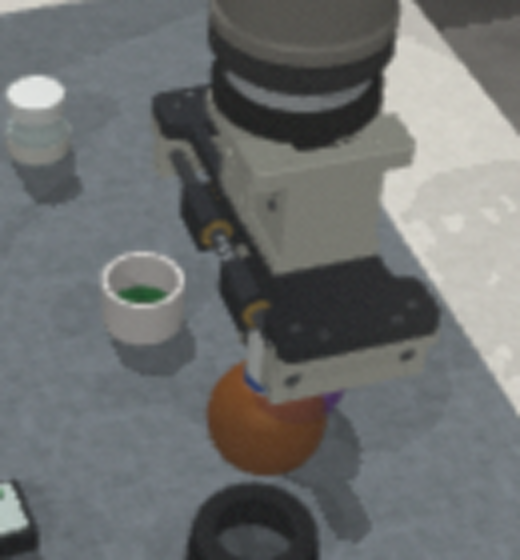

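Flask is out of the collar and upright, ball at crop (267,415). Moving to the dock.

Request:
send_rows([
  [[-0.007,0,-0.006,0],[-0.027,0,-0.024,0],[-0.055,0,-0.05,0],[-0.085,0,-0.077,0],[-0.113,0,-0.102,0],[-0.136,0,-0.123,0],[-0.149,0,-0.135,0],[-0.1525,0,-0.138,0]],
])

```text
time: 22.45
tool_pos: [0.4488, -0.2251, 0.1935]
tool_rot: [-1.573, 0.005, -0.005]
contact_force: [-0.6, 0.8, -1.5]
opening: 0.0257
```

Request:
send_rows([
  [[0,0,0,0],[0,0,0,0],[0,0,0,0]],
])

```text
time: 22.75
tool_pos: [0.4493, -0.2246, 0.1934]
tool_rot: [-1.573, 0.005, -0.004]
contact_force: [0.7, 0.3, -2.2]
opening: 0.0256
```

```bash
python3 - <<'E'
from h import *
o=sensors.observe();print(o["tool_pos"],o["tool_rot"],o["opening"],o["contact_force"])
s=cam("side");w=cam("wrist");t=cam("top")
crop(s,250,210,120,140,4,"s16.png"); cv2.imwrite("pics/w16.png",w["frame"][:,:,::-1]); crop(t,340,180,110,110,5,"t16.png")
x,y,z=o["tool_pos"]
print("ball S",(proj(s,[x,y,z-.0655])-[250,210])*4,"ring S",(proj(s,[.4513,-.2248,.046])-[250,210])*4)
for P in [(.4721,-.1824),(.4775,-.2624),(.4051,-.2283)]: print("post W",proj(w,[*P,.054]))
print("tcp W",proj(w,[x,y,.046]))
E
```

```text
[ 0.44930057 -0.22455801  0.19335948] [-1.57276918  0.0049583  -0.00393089] 0.025575038555901174 [ 0.68389576  0.2511711  -2.21238913]
ball S [207.34054747 345.42685079] ring S [216.90602522 436.24512669]
post W [370.91720813 225.01879184]
post W [277.47151181 231.23742444]
post W [316.54735739 145.92311797]
tcp W [321.48149236 196.99729132]
```

View pics/s16.png

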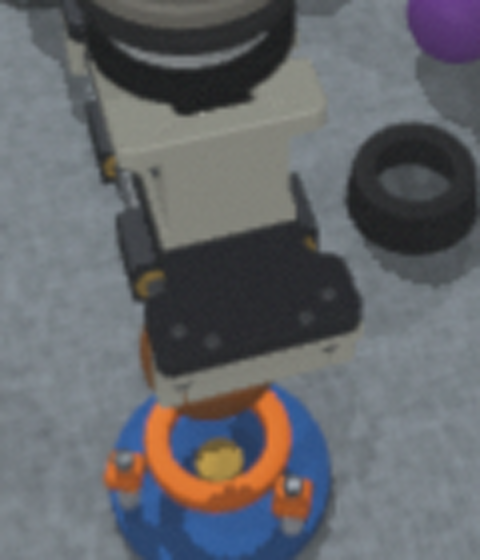

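View pics/w16.png

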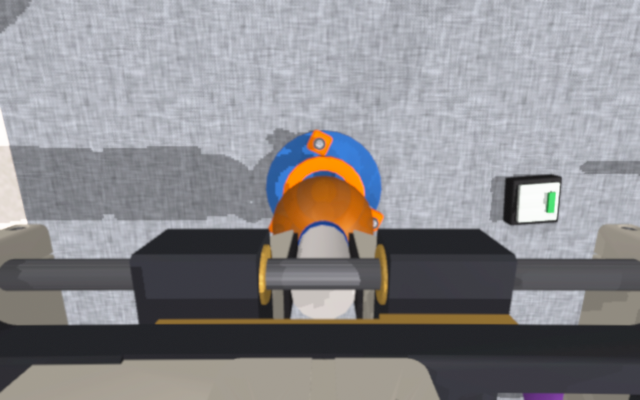

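View pics/t16.png

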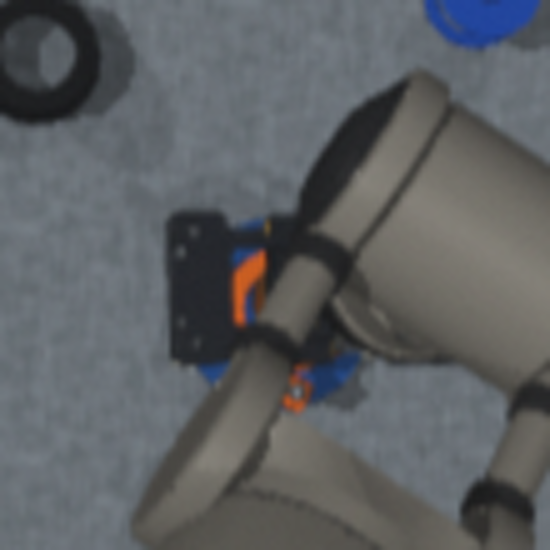

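Request:
send_rows([
  [[0.0017,0.003,0.0005,0],[0.0017,0.013,0.0005,0],[0.0017,0.028,0.0005,0],[0.0017,0.042,0.0005,0],[0.0017,0.05,0.0005,0],[0.0017,0.054,0.0005,0],[0.0017,0.055,0.0005,0],[0.0017,0.055,0.0005,0]],
])

```text
time: 23.7
tool_pos: [0.4508, -0.2243, 0.1386]
tool_rot: [-1.573, 0.005, -0.004]
contact_force: [-0.3, -0.3, -3.0]
opening: 0.0255
```

```bash
python3 - <<'E'
from h import *
s=cam("side");w=cam("wrist")
o=sensors.observe();print(o["tool_pos"],o["tool_rot"],o["opening"],o["contact_force"])
crop(s,250,250,110,110,5,"s17.png"); crop(w,230,100,180,140,4,"w17.png")
E
```

```text
[ 0.45095351 -0.22441374  0.13887713] [-1.57346933  0.004147   -0.00376306] 0.025074090438779274 [ 0.48878964  0.5307243  -1.77180878]
```

View pics/s17.png

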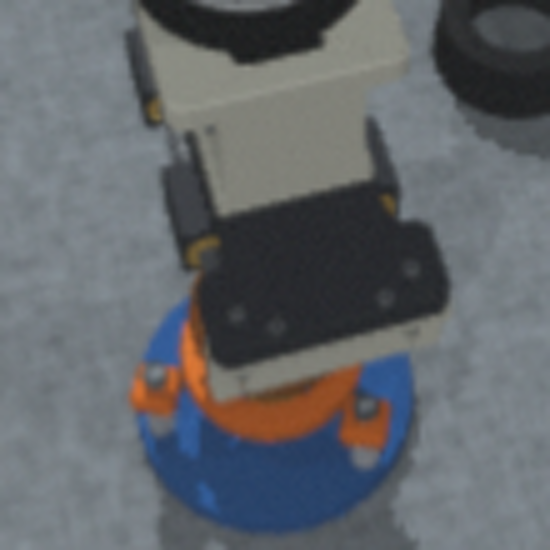

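View pics/w17.png

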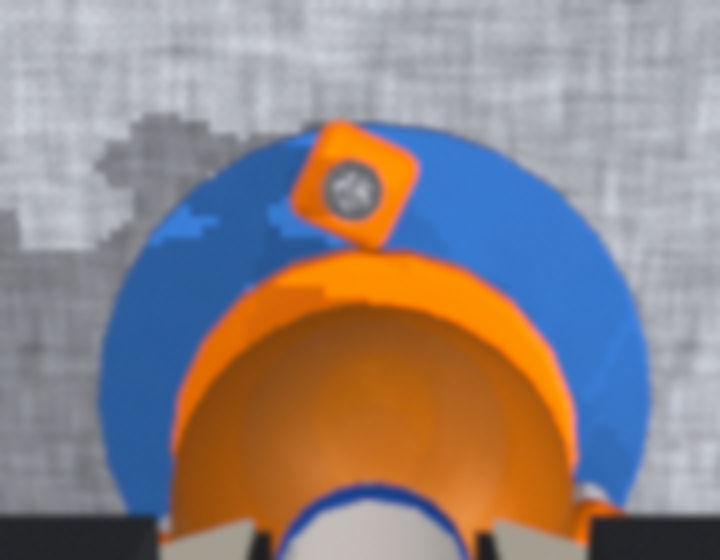

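In the wrist crop the plate centre (x 375), ring (375) and neck (374) coincide, so y is aligned. Lowering gently to seat.

Request:
send_rows([
  [[0,0.001,0,0],[0,0.003,0,0],[0,0.005,0,0],[0,0.006,0,0],[0,0.007,0,0],[0,0.008,0,0],[0,0.008,0,0],[0,0.008,0,0]],
])

```text
time: 24.6
tool_pos: [0.451, -0.2245, 0.131]
tool_rot: [-1.574, 0.004, -0.004]
contact_force: [-1.3, -0.1, 2.0]
opening: 0.0251
```

```bash
python3 - <<'E'
from h import *
o=sensors.observe();print(o["tool_pos"],o["tool_rot"],o["opening"],o["contact_force"],o["torque"])
E
```

```text
[ 0.45101585 -0.22451252  0.1310012 ] [-1.57370499  0.00387826 -0.00377212] 0.025075484751628584 [-1.34939126 -0.06535017  2.04545239] [0.04441408 0.0841125  0.01080128]
```

Seated: vertical reading 2.0 N with about 2.1 N of flask weight, so about 4.2 N on the springs, with the ring at about 1–1.5 mm. Pressing on.

Request:
send_rows([
  [[-0.0005,0.002,0,0],[-0.0005,0.004,0,0],[-0.0005,0.006,0,0],[-0.0005,0.008,0,0],[-0.0005,0.009,0,0],[-0.0005,0.01,0,0],[-0.0005,0.01,0,0],[-0.0005,0.01,0,0]],
])

```text
time: 25.4
tool_pos: [0.4507, -0.2246, 0.1216]
tool_rot: [-1.574, 0.003, -0.004]
contact_force: [-1.5, 1.0, 9.8]
opening: 0.0252
```

Request:
send_rows([
  [[0,0,0,0],[0,0,0,0]],
])

```text
time: 25.6
tool_pos: [0.4508, -0.2246, 0.1221]
tool_rot: [-1.574, 0.003, -0.004]
contact_force: [-1.1, 1.4, 9.5]
opening: 0.0252
```

Request:
send_rows([
  [[0,0.0005,0,0],[0,0.001,0,0],[0,0.001,0,0],[0,0.001,0,0]],
])

```text
time: 26.0
tool_pos: [0.4508, -0.2245, 0.1216]
tool_rot: [-1.574, 0.002, -0.004]
contact_force: [-2.5, 1.8, 9.1]
opening: 0.0252
```

```bash
python3 - <<'E'
from h import *
for i in range(4):
    s=cam("side");o=sensors.observe();print(o["tool_pos"],o["contact_force"])
crop(s,250,250,110,110,5,"s18.png"); w=cam("wrist");crop(w,230,100,180,140,4,"w18.png")
E
```

```text
[ 0.45083353 -0.22454118  0.12162368] [-2.17610695  1.64325999  9.85450946]
[ 0.45083253 -0.22452547  0.12163882] [-2.77406333  2.03055793  9.64551653]
[ 0.45081175 -0.22451683  0.12160998] [-2.51416629  3.32315448 10.2003061 ]
[ 0.45079616 -0.22454832  0.12163611] [-2.5075972   2.2886195  10.33927796]
```

View pics/s18.png

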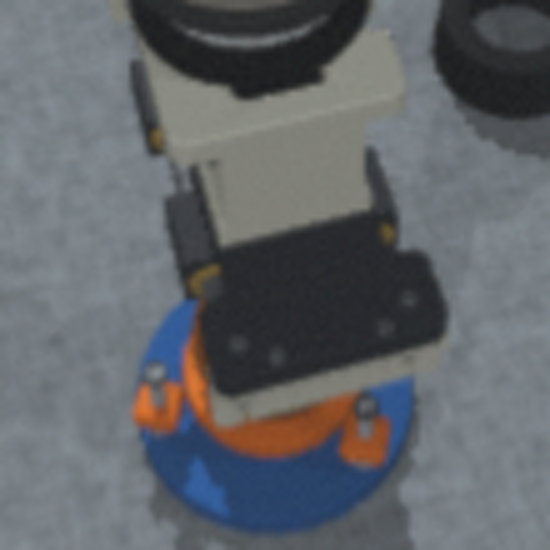

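View pics/w18.png

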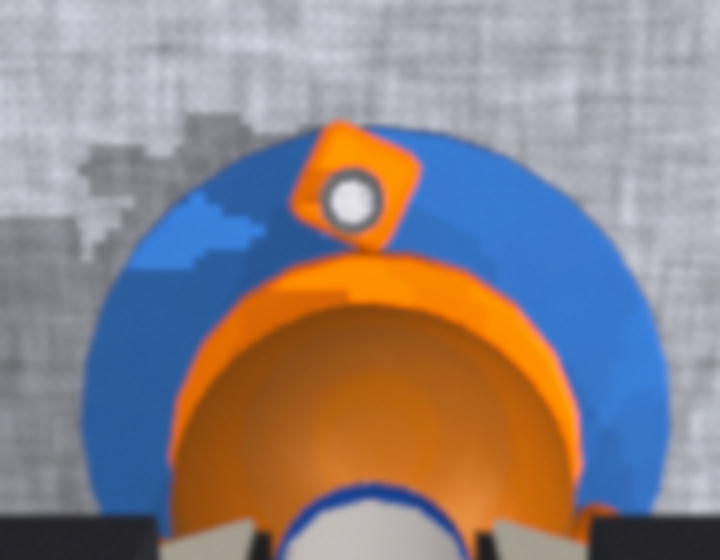

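Total push is about 12 N, so the foot is already on the contact with the ring at about 13 mm. I'll go a little deeper and relieve the side load.

Request:
send_rows([
  [[-0.0003,0.0008,0.0003,0],[-0.0006,0.0014,0.0006,0],[-0.0006,0.0018,0.0006,0],[-0.0006,0.0018,0.0006,0],[-0.0006,0.0018,0.0006,0],[-0.0006,0.0018,0.0006,0]],
])

```text
time: 26.85
tool_pos: [0.4506, -0.2243, 0.1207]
tool_rot: [-1.576, 0.001, -0.004]
contact_force: [-1.9, 0.8, 10.9]
opening: 0.0256
```

```bash
python3 - <<'E'
from h import *
F=[]
for i in range(6):
    s=cam("side");o=sensors.observe();F.append(np.r_[o["tool_pos"],o["contact_force"]])
F=np.array(F);print(np.round(F.mean(0),4),np.round(F.std(0),4),o["tool_rot"],o["opening"],o["time"])
crop(s,230,130,140,220,2.7,"s19.png")
E
```

```text
[ 0.4506 -0.2243  0.1207 -2.183   1.019  11.136 ] [0.     0.     0.     0.307  0.5432 0.4319] [-1.57568658e+00  9.75273789e-04 -3.60726002e-03] 0.02531038216840943 27.15
```

View pics/s19.png

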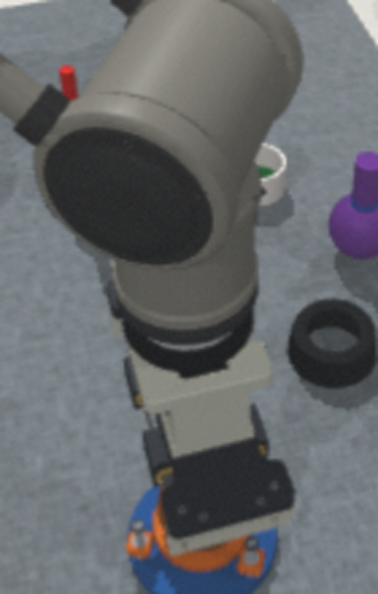

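Force rose 1.2 N over 0.9 mm, about 1.3–1.4 N/mm. That matches both springs acting together, so ring is about 13.7 mm and contact about 3.5 N. Last look from the top.

```bash
python3 - <<'E'
from h import *
t=cam("top"); crop(t,180,140,280,140,2.8,"t20.png")
E
```

```text
(no output)
```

View pics/t20.png

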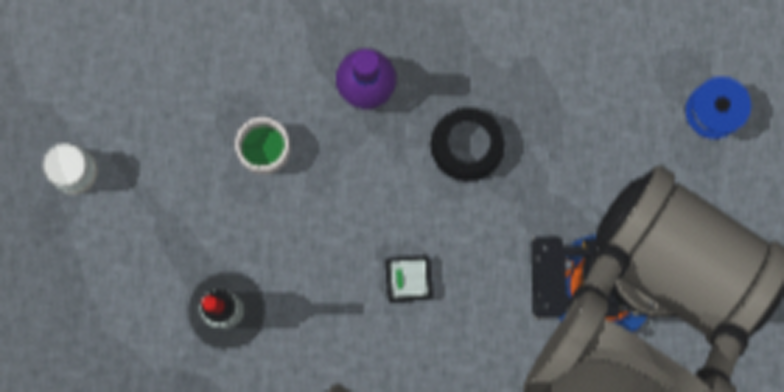

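Brush is upright in its stand at crop (217,306). The pot (262,145), jar (68,166), module (409,279) and reel (717,106) are where they started. Handing in.

```bash
python3 -c "
from cell import hand_in
print(hand_in())"
```

```text
the job is handed in; nothing more can be done
None
```

I carried out the whole sequence and handed it in at about 27 s of the 72 s allowed; `hand_in` reports no verdict.

- **Brush:** I dipped it in the pot to an estimated 10 mm above the pot's underside. I then touched it to the brass contact with about 2.7 N and hung it back in its stand, where the pictures show it upright.
- **Flask:** I lifted the amber flask by the neck, seated it in the orange ring and pressed it down, and it is still gripped and held there.
- **Last checks:** The tool was at rest, reading 11.1 N of upward force, or about 13.3 N with the flask's weight. From that I estimate the ring about 13.7 mm down and about 3.5 N on the contact. Tilt was under 0.01 rad, and the pot, module, reel and jar looked unmoved in the top picture.
- **What disagreed:** The wrist camera differed from the fixed cameras by about 2–3 mm. I worked between the two, except for the flask grasp, which followed the wrist camera in y. A small side load of about 2.4 N remained on the flask at the end.

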